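Unscrew the espresso machine's filler cap

TASK

Unscrew the black filler cap on top of the espresso machine: twist it anticlockwise, let go and take a fresh grip, and twist again until it lifts free, then set it down upright and flat on the spoon rest without dropping it. Do not press the machine's large round button.

Things in the scene. Friction and masses are not known exactly. Their poses are not given: they have to be found in the camera images.
- cap_center (a point): Centre of the fluted black screw cap, 54 mm wide, 38 mm tall; x axis along the ridge on its top, z up. Grip its upper 20 mm from above, any yaw. It sits on a fixed neck at the rear of the machine's top, not rising as it turns. Anticlockwise from above it is free after 92-107 degrees and meets a stop at 134-149, so turn about 120 in two or more grips. Lift 25 mm to clear. 90 g.
- rest_floor (a point): Middle of the flat inner floor of the spoon rest: a round shallow sage green ceramic dish standing loose on the counter, 142 mm across; floor 128 mm across and 6 mm above the counter, rim 14 mm above the counter, with a gap for a spoon handle on its +x side. 450 g. A glass tumbler and a shaker, up to 97 mm tall, stand 110 mm or more beyond its middle on that side.
- brew (a joint): Large round steel push button, 60 mm wide, low and flat, on top of the machine near its front, about 145 mm from the cap; 0 m when up, 0.006 m fully pressed (6 N). To be left alone. The machine's flat top is 235 mm above the counter, 6 mm below the cap's underside.
- cap_ridge (a point): Outer end of the thin grey ridge on the cap's top, 22 mm from its axis, 20 mm above cap_center: shows how far the cap has turned. At the stop it points to one of two small dark marks on the steel ring round the neck.

How it is judged:
By the outcome, as a careful person would: the job done as asked, in the order asked, and still so for the second after the job is handed in, with the robot touching nothing.
It also fails if it takes over 48 s, if anything falls off the work surface, if the arm or the gripper's body presses on something with over 40 N, if the wrist force passes 120 N, or if a joint passes its speed limit or range.

ROBOT

A 6-joint arm with a two-finger parallel gripper is mounted at the origin on the work surface. World frame = base frame: x ahead of the robot, y to its left, z up, the work surface at z = 0. Lengths are in m, angles in degrees, forces in N, time in s.
With the tool pointing down it reaches from about 0.35 to 0.875 m from the base axis. Payload 4.2 kg.
Tool frame: the origin (TCP) lies midway between the tips of the shut fingers; the grasp point (between the pads) lies 19 mm behind it (hold_point_z is the z of the grasp point in the tool frame, in m); z points along the fingers, y is the direction in which the jaws open and shut (so a half turn about z gives the same grasp; the last joint's range is limited). The gripper opens to 87 mm and grips with 3 to 60 N. Pads are 19 mm wide; open, the fingers measure 117 mm over their backs; the gripper's body (75 mm by 190 mm) begins 51 mm behind the grasp point.
Start: joints at [91.135, 22.042, 0.453, 0, -68.411, -14.817], TCP at [0.148, 0.607, 0.223] pointing down, gripper open.
Joint ranges: [-179.83, 179.83], [-69.29, 118.12], [-61.27, 80.66], [-181.25, 117.63], [-171.15, -9.14], [-177.46, 177.46]. Speed limits (degrees/s): [159.86, 159.86, 180, 180, 180, 180].

INTERFACE

Orientations are given as a 3x3 rotation matrix whose columns are the frame's x, y, z axes.
In Python, from station import * gives the robot as it stands. The module is installed in compiled form; this text tells all that it offers.
- The arm moves only by the tool jog_arm, never from a script. Its argument "moves" is a list of rows, each a list of 7 numbers: the closure, from -1 (fully open) to 1 (shut), then the shift along the tool's x, y, z in m, then the turn, a rotation vector about the tool's x, y, z in rad. In form: [[gripper, x, y, z, wx, wy, wz], ...]. A call has exactly 10 rows; each row is the pose to reach, as a shift and turn from the pose commanded when the call began, along the tool's axes at that moment; what a row does not reach only later rows make up. A row lasts 1/12 s, in which the tool goes at most 41.7 mm and 7.16 degrees, less where a joint would pass 70% of its speed; a pose out of reach is approached as far as the arm can. A call with a gripper value outside its range is refused whole. The fingers move at their own pace and stop on an object; the grip force is fixed at half the most. Time passes only in rows, so rows that repeat a pose let the fingers close, or fill a call up. It gives the time, the measured TCP pose, the force and the opening at its end, in the units of the state.
- sense(): the state, without advancing time (a new reading comes with each control period).
- capture(name): name is "scene" or "top" or "wrist"; returns a dict with "frame" (384x512x3 uint8, red, green, blue), "fov_y" (degrees; the focal length in pixels is half the picture's height over the tangent of half this angle, whatever the lens; pixels are square), "cx", "cy" (the principal point, pixels), "world_from_camera" (4x4, takes a point from camera to world coordinates). Camera axes: x right, y down, z forward; pixel columns grow to the right and rows downward; lengths in m; the calibration is good to about 2 mm. A picture is of the moment at which its call begins. There is no depth.
- finish_job(): hands the job in, once; it reports no verdict.
The state is a dict: "time_s": time; "joints": joint angles; "joint_velocities": joint speeds; "effort": joint torques, N m; "tcp_pos": TCP position; "ee_rot": TCP orientation; "wrist_force": force on the tool from outside, world axes, zero at the start; "moment": the same for the moment, N m; "gripper_width": opening from 0.0 (shut) to 1.0 (fully open).
Only numpy, scipy, OpenCV 4.12 (cv2) and the standard library are available. Lean on these libraries where they do the work, as an engineer would, in place of code of your own. Each camera call takes 0.05 s, during which the arm holds its last target.

## Working session

There is one attempt and no reset: what is moved stays moved. The work goes in short steps, Python scripts to look and compute and a tool call to move; the robot and the scene stay as the last step left them, time stands still between calls to the robot, and variables do not carry over. Pictures are saved under pics/ and viewed, and the job is handed in when it is done.

Besides the shell and the picture viewer there is one more tool, called after "Request:" in YAML: its name, and indented under it one key for each argument. jog_arm: Moves the arm, as the interface text tells. Its arguments: {"type":"object","properties":{"moves":{"type":"array"}},"required":["moves"]}

```bash
mkdir -p pics; cat > h.py <<'E'
from station import *
import numpy as np, cv2
def cap(n,f):
    c=capture(n); cv2.imwrite('pics/'+f,cv2.cvtColor(c['frame'],cv2.COLOR_RGB2BGR)); 
    import pickle; pickle.dump(c,open('pics/'+f[:-4]+'.pkl','wb')); return c
def load(f):
    import pickle; return pickle.load(open('pics/'+f+'.pkl','rb'))
def ray(c,u,v):
    f=192/np.tan(np.radians(c['fov_y'])/2); T=np.array(c['world_from_camera'])
    d=T[:3,:3]@np.array([(u-c['cx'])/f,(v-c['cy'])/f,1]); return T[:3,3],d
def onz(c,u,v,z):
    o,d=ray(c,u,v); return o+d*(z-o[2])/d[2]
def px(c,p):
    f=192/np.tan(np.radians(c['fov_y'])/2); T=np.array(c['world_from_camera'])
    q=T[:3,:3].T@(np.array(p)-T[:3,3]); return q[0]/q[2]*f+c['cx'],q[1]/q[2]*f+c['cy']
E
python3 - <<'E'
from h import *
for n in ['scene','top','wrist']:
    c=cap(n,n+'0.png'); print(n,c['fov_y'],c['cx'],c['cy'],np.round(c['world_from_camera'],3).tolist())
s=sense(); print(s)
a,b=[cv2.imread('pics/%s0.png'%n) for n in ['scene','top']]
E
```

```text
scene 46.200980035943395 252.73141472939741 190.50608720167082 [[0.53, 0.567, -0.631, 1.284], [0.848, -0.363, 0.386, -0.468], [-0.011, -0.739, -0.673, 0.935], [0.0, 0.0, 0.0, 1.0]]
top 57.173367028186725 257.5933524163625 187.85029883909644 [[-0.017, -0.999, 0.027, 0.533], [-0.999, 0.018, 0.03, -0.018], [-0.03, -0.027, -0.999, 0.924], [0.0, 0.0, 0.0, 1.0]]
wrist 62.88185868948781 254.29843643676895 189.5580702617918 [[-0.237, -0.94, -0.247, 0.214], [-0.971, 0.23, 0.058, 0.591], [0.002, 0.254, -0.967, 0.383], [0.0, 0.0, 0.0, 1.0]]
{'time_s': 0.15, 'joints': array([ 9.11362437e+01,  2.20796510e+01,  3.98097301e-01, -1.92702350e-02,
       -6.84132920e+01, -1.48168209e+01]), 'joint_velocities': array([-0.00311408, -0.07400295,  0.17384735,  0.18840003,  0.11458663,
       -0.06607412]), 'effort': array([ 3.71463002e-04, -3.91053414e+01,  1.87585795e+01,  4.22229722e+00,
        1.23962804e-02, -1.39484459e-04]), 'tcp_pos': array([0.14769996, 0.60682253, 0.22172696]), 'ee_rot': array([[ 9.71600034e-01, -2.36629027e-01, -2.79852646e-04],
       [-2.36629161e-01, -9.71598621e-01, -1.66122571e-03],
       [ 1.21189777e-04,  1.68026825e-03, -9.99998581e-01]]), 'wrist_force': array([ 0.00674253, -0.55361545,  1.23062381]), 'moment': array([-0.0006726 , -0.00811775,  0.02178438]), 'gripper_width': 0.9999442685172297}
```

View pics/scene0.png

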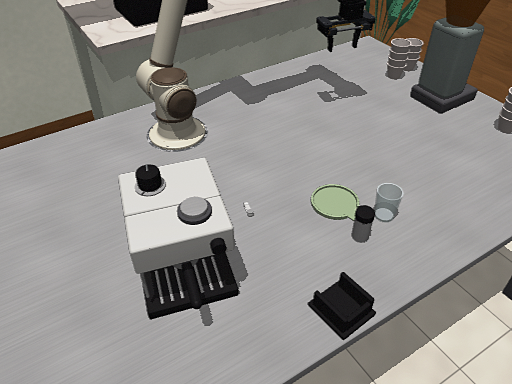

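View pics/top0.png

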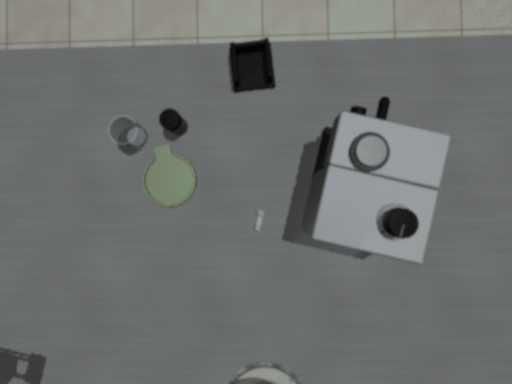

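View pics/wrist0.png

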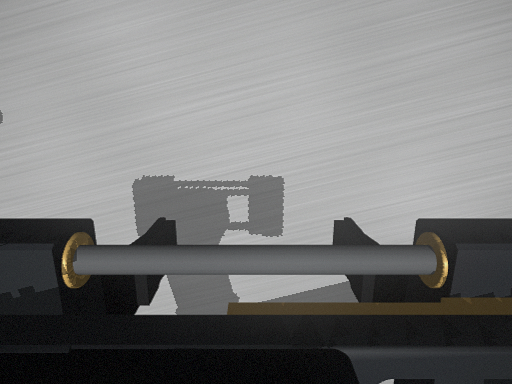

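```bash
python3 - <<'E'
from h import *
t=load('top0'); s=load('scene0')
for n,c,(x0,x1,y0,y1) in [('top',t,(375,430,195,250)),('scene',s,(130,170,160,197))]:
    im=c['frame'][y0:y1,x0:x1]; cv2.imwrite(f'pics/crop_{n}.png',cv2.cvtColor(cv2.resize(im,None,fx=10,fy=10,interpolation=cv2.INTER_CUBIC),cv2.COLOR_RGB2BGR))
# dish
for n,c in [('top',t),('scene',s)]:
    h=cv2.cvtColor(c['frame'],cv2.COLOR_RGB2HSV)
    m=cv2.inRange(h,(30,50,60),(65,255,255))
    k,l,st,ce=cv2.connectedComponentsWithStats(m)
    for i in range(1,k):
        if st[i,4]>300:print(n,st[i],ce[i])
print(px(t,[.45,-.25,.279]))
E
```

```text
scene [ 311  184   48   37 1293] [334.80123743 201.77726218]
(np.float64(397.57479553200244), np.float64(241.45205502391173))
```

View pics/crop_top.png

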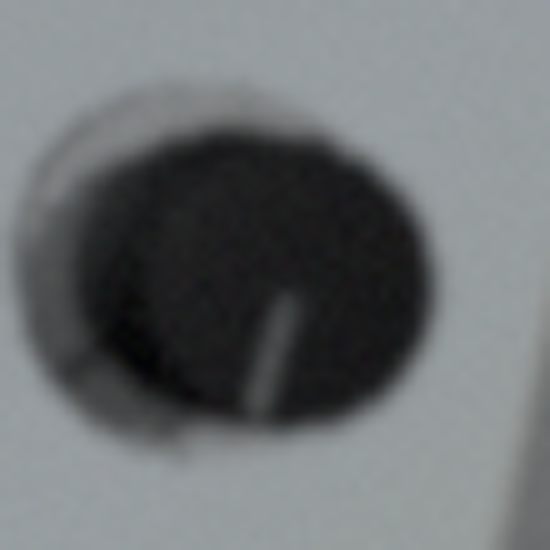

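View pics/crop_scene.png

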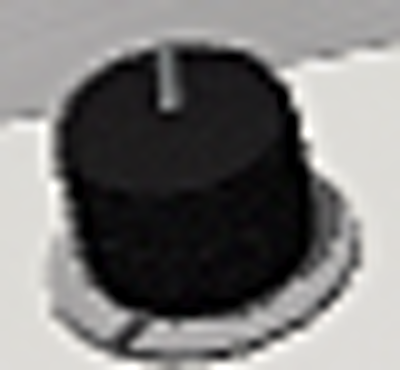

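```bash
python3 - <<'E'
from h import *
t=load('top0'); s=load('scene0')
print('cap',onz(t,403.4,222.2,.279),onz(s,147.3,171.5,.279))
print('ridge end',onz(t,375+25.7-.5,195+41-.5,.280),'in',onz(t,375+29-.5,195+29.5-.5,.280))
print('ridge end s',onz(s,130+16.6-.5,160+4.5-.5,.280),'in',onz(s,130+17.2-.5,160+10.8-.5,.280))
h=cv2.cvtColor(t['frame'],cv2.COLOR_RGB2HSV); print(h[180,170],h[230,200])
m=cv2.inRange(h,(30,35,40),(75,255,255))
k,l,st,ce=cv2.connectedComponentsWithStats(m)
for i in range(1,k):
    if st[i,4]>300:print(st[i],ce[i])
cs,_=cv2.findContours(m,0,1)
c=max(cs,key=cv2.contourArea)
# remove tab: opening
mm=cv2.morphologyEx(m,cv2.MORPH_OPEN,cv2.getStructuringElement(2,(27,27)))
c=max(cv2.findContours(mm,0,1)[0],key=cv2.contourArea); e=cv2.fitEllipse(c);print(e, onz(t,*e[0],.012))
h=cv2.cvtColor(s['frame'],cv2.COLOR_RGB2HSV)
m=cv2.inRange(h,(30,50,60),(65,255,255)); mm=cv2.morphologyEx(m,cv2.MORPH_OPEN,cv2.getStructuringElement(2,(17,17)))
c=max(cv2.findContours(mm,0,1)[0],key=cv2.contourArea); e=cv2.fitEllipse(c);print(e, onz(s,*e[0],.012))
im=t['frame'][100:220,95:215]; cv2.imwrite('pics/crop_d.png',cv2.cvtColor(cv2.resize(im,None,fx=5,fy=5,interpolation=cv2.INTER_CUBIC),cv2.COLOR_RGB2BGR))
E
```

```text
cap [ 0.48447837 -0.26133885  0.279     ] [ 0.48497251 -0.26007326  0.279     ]
ridge end [ 0.46074549 -0.25460598  0.28      ] in [ 0.48131623 -0.26105058  0.28      ]
ridge end s [ 0.45915982 -0.25235076  0.28      ] in [ 0.48143068 -0.2599107   0.28      ]
[ 49  47 135] [100   7 108]
[ 142  144   54   63 2367] [168.19433883 177.84748627]
((168.42794799804688, 179.63380432128906), (51.26137161254883, 52.66128158569336), 12.721768379211426) [0.58399853 0.24154619 0.012     ]
((334.2840270996094, 201.3797149658203), (29.361709594726562, 44.3309211730957), 97.0584487915039) [0.58962023 0.23884957 0.012     ]
```

View pics/crop_d.png

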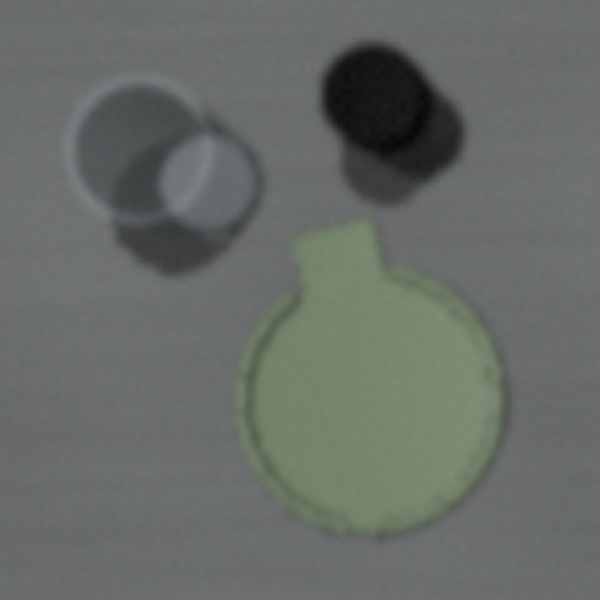

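```bash
cat >> h.py <<'E'
def yaw(s): return np.degrees(np.arctan2(s['ee_rot'][1,0],s['ee_rot'][0,0]))
def plan(p,yw=None):
    s=sense(); R=s['ee_rot']; d=R.T@(np.array(p)-s['tcp_pos'])
    y=yaw(s); yw=y if yw is None else yw
    Rt=np.array([[np.cos(np.radians(yw)),np.sin(np.radians(yw)),0],[np.sin(np.radians(yw)),-np.cos(np.radians(yw)),0],[0,0,-1.]])
    w=cv2.Rodrigues(R.T@Rt)[0].ravel()
    print('t',round(s['time_s'],2),'tcp',s['tcp_pos'].round(4),'yaw',y.round(2),'j',s['joints'].round(1),'F',s['wrist_force'].round(1),'M',s['moment'].round(2),'w',round(s['gripper_width'],3))
    print('shift',d.round(4),'rot',w.round(4),'dist',np.linalg.norm(d).round(3))
E
python3 -c "
from h import *
plan([.42,.34,.36])"
```

```text
t 0.15 tcp [0.1477 0.6068 0.2217] yaw -13.69 j [ 91.1  22.1   0.4  -0.  -68.4 -14.8] F [ 0.  -0.6  1.2] M [-0.   -0.01  0.02] w 1.0
shift [ 0.3277  0.195  -0.1379] rot [ 0.0017 -0.0001 -0.    ] dist 0.406
```

Request:
jog_arm:
  moves:
    - [-1,0.03,0.02,-0.02,0,0,0]
    - [-1,0.065,0.04,-0.035,0,0,0.1]
    - [-1,0.1,0.06,-0.05,0,0,0.2]
    - [-1,0.13,0.08,-0.065,0,0,0.3]
    - [-1,0.165,0.1,-0.08,0,0,0.4]
    - [-1,0.2,0.12,-0.095,0,0,0.5]
    - [-1,0.23,0.14,-0.11,0,0,0.6]
    - [-1,0.265,0.16,-0.125,0,0,0.7]
    - [-1,0.3,0.18,-0.138,0,0,0.8]
    - [-1,0.328,0.195,-0.138,0,0,0.9]

```text
time_s: 0.98
tcp_pos: [0.4224, 0.3387, 0.3637]
ee_rot: [[0.414, -0.91, 0.004], [-0.91, -0.414, 0.004], [-0.002, -0.005, -1.0]]
wrist_force: [0.6, 0.4, 0.3]
gripper_width: 0.997
```

```bash
python3 -c "
from h import *
plan([.50,-.04,.36],-80)"
```

```text
t 0.98 tcp [0.4224 0.3387 0.3637] yaw -65.55 j [ 55.9   9.8   3.4   0.1 -83.3 -31.5] F [0.6 0.4 0.3] M [ 0.14 -0.08  0.04] w 0.997
shift [0.3769 0.0861 0.0026] rot [-0.005   0.0023  0.2522] dist 0.387
```

Request:
jog_arm:
  moves:
    - [-1,0.038,0.009,0,0,0,0.03]
    - [-1,0.076,0.017,0,0,0,0.06]
    - [-1,0.114,0.026,0,0,0,0.09]
    - [-1,0.152,0.034,0,0,0,0.12]
    - [-1,0.19,0.043,0,0,0,0.15]
    - [-1,0.228,0.052,0,0,0,0.18]
    - [-1,0.266,0.06,0,0,0,0.2]
    - [-1,0.304,0.07,0,0,0,0.22]
    - [-1,0.34,0.078,0,0,0,0.24]
    - [-1,0.377,0.086,0.003,0,0,0.252]

```text
time_s: 1.82
tcp_pos: [0.5001, -0.0401, 0.3581]
ee_rot: [[0.178, -0.984, 0.001], [-0.984, -0.178, 0.0], [-0.0, -0.001, -1.0]]
wrist_force: [-0.1, 0.5, 0.3]
gripper_width: 1.001
```

```bash
python3 -c "
from h import *
plan([.485,-.261,.345],-80)"
```

```text
t 1.82 tcp [ 0.5001 -0.0401  0.3581] yaw -79.73 j [ 14.    5.8  -2.1   0.  -82.   -3.7] F [-0.1  0.5  0.3] M [ 0.15 -0.1   0.05] w 1.001
shift [0.2147 0.0543 0.013 ] rot [-0.0014  0.      0.0048] dist 0.222
```

Request:
jog_arm:
  moves:
    - [-1,0.03,0.008,0.002,0,0,0]
    - [-1,0.06,0.015,0.004,0,0,0]
    - [-1,0.09,0.023,0.006,0,0,0]
    - [-1,0.12,0.03,0.008,0,0,0]
    - [-1,0.15,0.038,0.01,0,0,0]
    - [-1,0.175,0.044,0.012,0,0,0]
    - [-1,0.195,0.049,0.013,0,0,0]
    - [-1,0.21,0.053,0.013,0,0,0]
    - [-1,0.215,0.054,0.013,0,0,0]
    - [-1,0.215,0.054,0.013,0,0,0]

```text
time_s: 2.65
tcp_pos: [0.4852, -0.2602, 0.3439]
ee_rot: [[0.177, -0.984, -0.001], [-0.984, -0.177, 0.0], [-0.001, 0.001, -1.0]]
wrist_force: [-0.4, 1.3, -0.3]
gripper_width: 1.0
```

```bash
python3 -c "
from h import *
c=cap('wrist','w1.png');cap('top','t1.png');cap('scene','s1.png')
print(px(c,[.4847,-.2607,.279]),px(c,[.46,-.253,.28]))
plan([.4847,-.2607,.250],-80)"
```

```text
(np.float64(253.87597412838196), np.float64(201.49401099756443)) (np.float64(284.0748372681474), np.float64(216.91923727734115))
t 2.8 tcp [ 0.4856 -0.2586  0.3446] yaw -79.64 j [-11.2  11.2   2.5  -0.  -81.3  21.5] F [-0.7 -0.1  0.5] M [ 0.12 -0.    0.  ] w 1.002
shift [0.0019 0.0013 0.0946] rot [-0.0001  0.0002  0.0063] dist 0.095
```

View pics/w1.png

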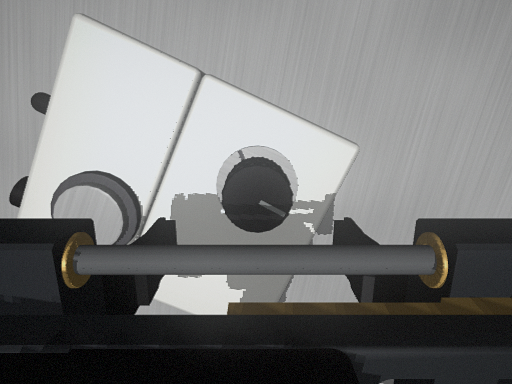

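View pics/s1.png

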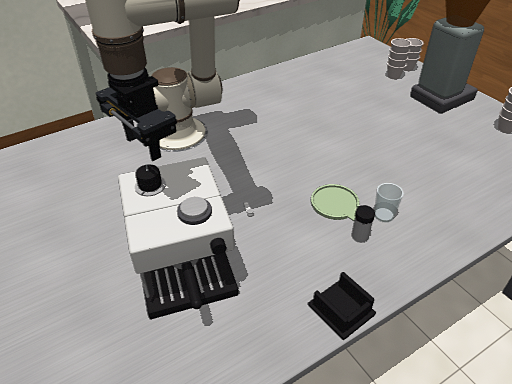

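```bash
python3 -c "
from h import *
c=load('w1')
print(onz(c,257.5,194,.279), onz(c,286,216,.280),onz(c,262,204,.280))
c=cap('wrist','w2.png')
im=cv2.resize(c['frame'][135:245,190:320],None,fx=6,fy=6,interpolation=cv2.INTER_CUBIC);cv2.imwrite('pics/w2c.png',cv2.cvtColor(im[:600,:780],cv2.COLOR_RGB2BGR))
print(px(c,[.4847,-.2607,.279]))
"
```

```text
[ 0.48306313 -0.26694807  0.279     ] [ 0.45870897 -0.25398237  0.28      ] [ 0.47839457 -0.2601417   0.28      ]
(np.float64(254.79855166079855), np.float64(199.4037811332315))
```

View pics/w2c.png

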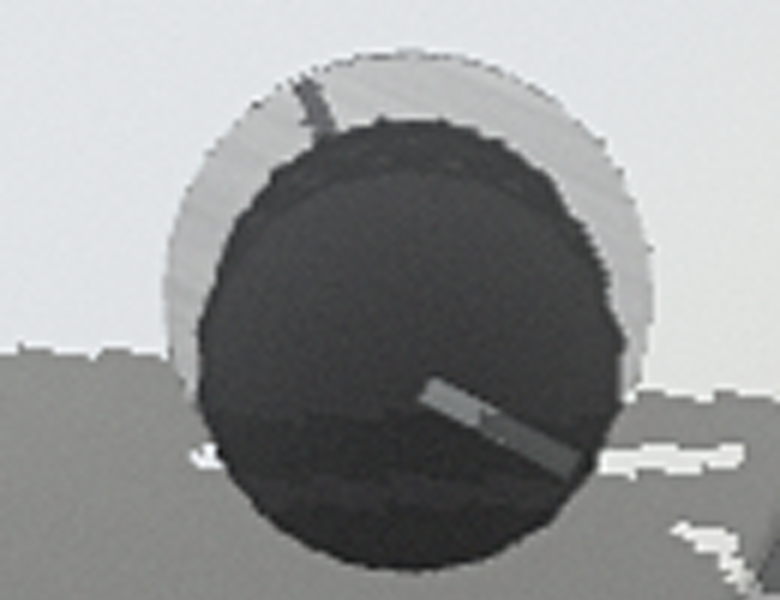

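```bash
python3 -c "
from h import *
c=load('w2'); 
f=lambda a,b:(190+a/6-.4,135+b/6-.4)
C=onz(c,*f(411,372),.279);E=onz(c,*f(580,465),.280);m=onz(c,*f(318,105),.241)
print(C,E,m)
for n,p in (('ridge',E),('mark',m)): print(n,np.degrees(np.arctan2(p[1]-C[1],p[0]-C[0])))
plan([.4845,-.2615,.2505],-80)
"
```

```text
[ 0.48265209 -0.26330974  0.279     ] [ 0.45945494 -0.25540089  0.28      ] [ 0.50031007 -0.28882492  0.241     ]
ridge 161.1736710221312
mark -55.31452312423224
t 2.85 tcp [ 0.4856 -0.2585  0.3447] yaw -79.62 j [-11.1  11.2   2.5  -0.  -81.3  21.5] F [ 0.3 -0.6  0. ] M [0.12 0.02 0.03] w 1.0
shift [0.0028 0.0017 0.0942] rot [-0.0004  0.0001  0.0067] dist 0.094
```

Request:
jog_arm:
  moves:
    - [-1,0.003,0.002,0.01,0,0,0.006]
    - [-1,0.003,0.002,0.022,0,0,0.006]
    - [-1,0.003,0.002,0.036,0,0,0.006]
    - [-1,0.003,0.002,0.05,0,0,0.006]
    - [-1,0.003,0.002,0.062,0,0,0.006]
    - [-1,0.003,0.002,0.074,0,0,0.006]
    - [-1,0.003,0.002,0.084,0,0,0.006]
    - [-1,0.003,0.002,0.09,0,0,0.006]
    - [-1,0.003,0.002,0.094,0,0,0.006]
    - [-1,0.003,0.002,0.094,0,0,0.006]

```text
time_s: 3.68
tcp_pos: [0.4837, -0.2624, 0.2497]
ee_rot: [[0.173, -0.985, -0.001], [-0.985, -0.173, 0.0], [-0.001, 0.001, -1.0]]
wrist_force: [0.1, -0.6, -0.4]
gripper_width: 1.0
```

```bash
python3 -c "
from h import *
cap('wrist','w3.png');cap('scene','s3.png')
plan([.484,-.262,.2505],-80)
c=load('s3')['frame'][100:220,90:250];cv2.imwrite('pics/s3c.png',cv2.cvtColor(cv2.resize(c,None,fx=5,fy=5),4))"
```

```text
t 3.78 tcp [ 0.4843 -0.2628  0.251 ] yaw -80.02 j [-11.6  13.7  -7.4   0.  -68.8  21.6] F [ 0.3 -0.5  1.2] M [ 0.07 -0.04 -0.07] w 1.001
shift [-0.0008  0.0002  0.0005] rot [-0.0007 -0.0006 -0.0003] dist 0.001
```

View pics/w3.png

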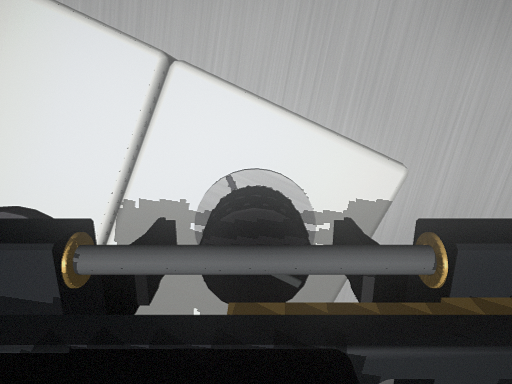

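View pics/s3c.png

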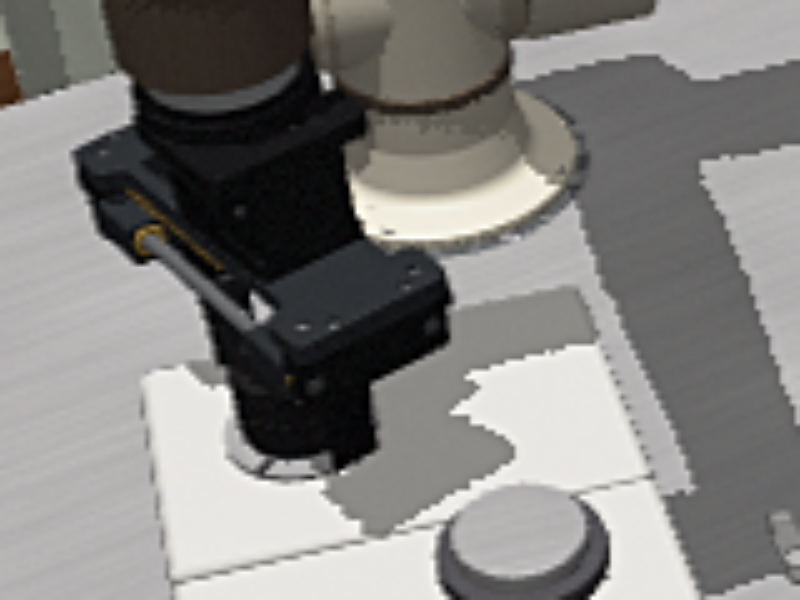

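The cap lies midway between the fingers (wrist columns 203–308, fingers at 176 and 333), so I'll close.

Request:
jog_arm:
  moves:
    - [1,0,0,0,0,0,0]
    - [1,0,0,0,0,0,0]
    - [1,0,0,0,0,0,0]
    - [1,0,0,0,0,0,0]
    - [1,0,0,0,0,0,0]
    - [1,0,0,0,0,0,0]
    - [1,0,0,0,0,0,0]
    - [1,0,0,0,0,0,0]
    - [1,0,0,0,0,0,0]
    - [1,0,0,0,0,0,0]

```text
time_s: 4.62
tcp_pos: [0.484, -0.2627, 0.2506]
ee_rot: [[0.173, -0.985, -0.0], [-0.985, -0.173, -0.0], [0.0, 0.0, -1.0]]
wrist_force: [-0.4, -0.1, 0.9]
gripper_width: 0.616
```

```bash
python3 -c "
from h import *
plan([.484,-.262,.2505],-80)"
```

```text
t 4.62 tcp [ 0.484  -0.2627  0.2506] yaw -80.03 j [-11.6  13.7  -7.5   0.  -68.8  21.6] F [-0.4 -0.1  0.9] M [0.11 0.07 0.02] w 0.616
shift [-0.0007 -0.0001  0.0001] rot [ 0.0001 -0.0001 -0.0005] dist 0.001
```

Request:
jog_arm:
  moves:
    - [1,0,0,0,0,0,-0.1]
    - [1,0,0,0,0,0,-0.21]
    - [1,0,0,0,0,0,-0.32]
    - [1,0,0,0,0,0,-0.43]
    - [1,0,0,0,0,0,-0.54]
    - [1,0,0,0,0,0,-0.65]
    - [1,0,0,0,0,0,-0.76]
    - [1,0,0,0,0,0,-0.87]
    - [1,0,0,0,0,0,-0.98]
    - [1,0,0,0,0,0,-1.05]

```text
time_s: 5.45
tcp_pos: [0.484, -0.2627, 0.2506]
ee_rot: [[0.942, -0.335, -0.0], [-0.335, -0.942, -0.0], [-0.0, 0.0, -1.0]]
wrist_force: [0.3, 0.3, 0.1]
gripper_width: 0.617
```

```bash
python3 -c "
from h import *
plan([.484,-.262,.2505],-20)
c=cap('wrist','w4.png');cap('top','t4.png')"
```

```text
t 5.45 tcp [ 0.484  -0.2627  0.2506] yaw -19.59 j [-11.6  13.7  -7.5   0.  -68.8  82. ] F [0.3 0.3 0.1] M [0.01 0.06 0.01] w 0.617
shift [-0.0002 -0.0007  0.0001] rot [0.0001 0.0001 0.0071] dist 0.001
```

View pics/w4.png

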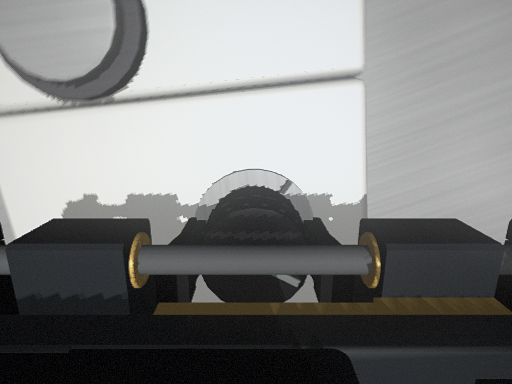

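Request:
jog_arm:
  moves:
    - [-1,0,0,0,0,0,0]
    - [-1,0,0,0,0,0,0]
    - [-1,0,0,0,0,0,0]
    - [-1,0,0,0,0,0,0]
    - [-1,0,0,0,0,0,0]
    - [-1,0,0,0,0,0,0.1]
    - [-1,0,0,0,0,0,0.2]
    - [-1,0,0,0,0,0,0.32]
    - [-1,0,0,0,0,0,0.44]
    - [-1,0,0,0,0,0,0.55]

```text
time_s: 6.38
tcp_pos: [0.484, -0.2627, 0.2505]
ee_rot: [[0.619, -0.785, -0.0], [-0.785, -0.619, 0.0], [-0.0, -0.0, -1.0]]
wrist_force: [-0.1, 0.5, 0.2]
gripper_width: 1.001
```

Request:
jog_arm:
  moves:
    - [-1,0,0,0,0,0,0.1]
    - [-1,0,0,0,0,0,0.2]
    - [-1,0,0,0,0,0,0.3]
    - [-1,0,0,0,0,0,0.4]
    - [-1,0,0,0,0,0,0.5]
    - [-1,0,0,0,0,0,0.5]
    - [-1,0,0,0,0,0,0.5]
    - [-1,0,0,0,0,0,0.5]
    - [-1,0,0,0,0,0,0.5]
    - [-1,0,0,0,0,0,0.5]

```text
time_s: 7.22
tcp_pos: [0.4841, -0.2627, 0.2506]
ee_rot: [[0.174, -0.985, 0.0], [-0.985, -0.174, 0.0], [-0.0, -0.0, -1.0]]
wrist_force: [0.9, 0.5, 0.9]
gripper_width: 1.0
```

```bash
python3 -c "
from h import *
plan([.484,-.262,.2505],-80)
c=cap('wrist','w5.png');c=cap('scene','s5.png')['frame'][130:210,110:210];cv2.imwrite('pics/s5c.png',cv2.cvtColor(cv2.resize(c,None,fx=7,fy=7),4))"
```

```text
t 7.22 tcp [ 0.4841 -0.2627  0.2506] yaw -79.98 j [-11.6  13.7  -7.5  -0.  -68.8  21.6] F [0.9 0.5 0.9] M [ 0.06 -0.01 -0.02] w 1.0
shift [-0.0007 -0.0001  0.0001] rot [-0.      0.      0.0003] dist 0.001
```

View pics/w5.png

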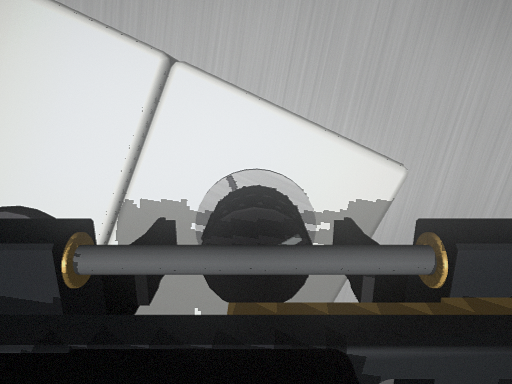

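The ridge end has moved from about (298,283) to (292,240), so the cap turned by roughly the commanded 60° and stayed there. Next is the second grip.

Request:
jog_arm:
  moves:
    - [1,0,0,0,0,0,0]
    - [1,0,0,0,0,0,0]
    - [1,0,0,0,0,0,0]
    - [1,0,0,0,0,0,0]
    - [1,0,0,0,0,0,0]
    - [1,0,0,0,0,0,0]
    - [1,0,0,0,0,0,0]
    - [1,0,0,0,0,0,0]
    - [1,0,0,0,0,0,0]
    - [1,0,0,0,0,0,0]

```text
time_s: 8.15
tcp_pos: [0.484, -0.2627, 0.2506]
ee_rot: [[0.173, -0.985, -0.0], [-0.985, -0.173, 0.0], [-0.0, 0.0, -1.0]]
wrist_force: [-0.1, 0.6, 0.0]
gripper_width: 0.611
```

Request:
jog_arm:
  moves:
    - [1,0,0,0,0,0,-0.1]
    - [1,0,0,0,0,0,-0.21]
    - [1,0,0,0,0,0,-0.32]
    - [1,0,0,0,0,0,-0.43]
    - [1,0,0,0,0,0,-0.54]
    - [1,0,0,0,0,0,-0.65]
    - [1,0,0,0,0,0,-0.76]
    - [1,0,0,0,0,0,-0.87]
    - [1,0,0,0,0,0,-0.98]
    - [1,0,0,0,0,0,-1.05]

```text
time_s: 8.98
tcp_pos: [0.4839, -0.2627, 0.2505]
ee_rot: [[0.942, -0.335, -0.0], [-0.335, -0.942, 0.0], [-0.0, 0.0, -1.0]]
wrist_force: [0.1, -0.2, -0.0]
gripper_width: 0.615
```

```bash
python3 -c "
from h import *
plan([.484,-.262,.2505],-20)
c=cap('wrist','w6.png');c=cap('scene','s6.png')['frame'][130:210,110:210];cv2.imwrite('pics/s6c.png',cv2.cvtColor(cv2.resize(c,None,fx=7,fy=7),4))"
```

```text
t 8.98 tcp [ 0.4839 -0.2627  0.2505] yaw -19.6 j [-11.6  13.7  -7.5   0.  -68.8  82. ] F [ 0.1 -0.2 -0. ] M [-0.01  0.1   0.  ] w 0.615
shift [-0.0001 -0.0007  0.    ] rot [0.0001 0.0004 0.007 ] dist 0.001
```

View pics/w6.png

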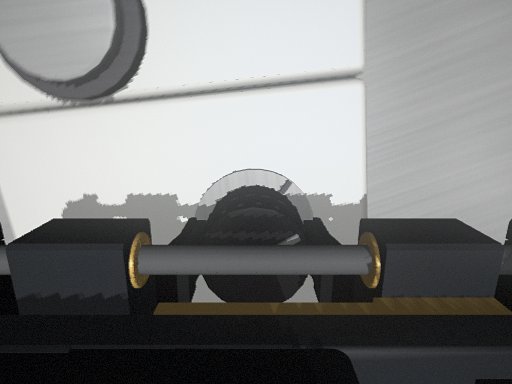

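The ridge held its place relative to the fingers, at (290,240), so the total is about 121°. I'll start with a short test lift.

Request:
jog_arm:
  moves:
    - [1,0,0,-0.001,0,0,0]
    - [1,0,0,-0.002,0,0,0]
    - [1,0,0,-0.003,0,0,0]
    - [1,0,0,-0.004,0,0,0]
    - [1,0,0,-0.006,0,0,0]
    - [1,0,0,-0.008,0,0,0]
    - [1,0,0,-0.01,0,0,0]
    - [1,0,0,-0.012,0,0,0]
    - [1,0,0,-0.012,0,0,0]
    - [1,0,0,-0.012,0,0,0]

```text
time_s: 9.92
tcp_pos: [0.4841, -0.2627, 0.2627]
ee_rot: [[0.94, -0.34, 0.0], [-0.34, -0.94, -0.0], [0.0, -0.0, -1.0]]
wrist_force: [0.5, 0.7, -0.5]
gripper_width: 0.615
```

```bash
python3 -c "
from h import *
plan([.484,-.262,.35],-20)
c=cap('scene','s7.png')['frame'][130:210,110:210];cv2.imwrite('pics/s7c.png',cv2.cvtColor(cv2.resize(c,None,fx=7,fy=7),4))"
```

```text
t 9.92 tcp [ 0.4841 -0.2627  0.2627] yaw -19.87 j [-11.6  13.3  -6.3  -0.  -70.4  81.7] F [ 0.5  0.7 -0.5] M [-0.01 -0.01  0.04] w 0.615
shift [-0.0003 -0.0006 -0.0873] rot [-0.0001 -0.0004  0.0022] dist 0.087
```

View pics/s7c.png

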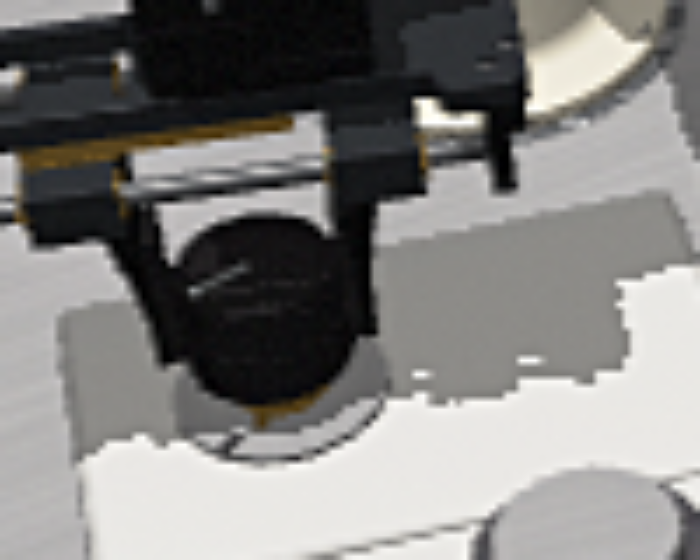

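The cap is rising, with the brass neck visible beneath it at about (147,189) in the full frame. I'll lift it clear.

Request:
jog_arm:
  moves:
    - [1,0,0,-0.005,0,0,0]
    - [1,0,0,-0.015,0,0,0]
    - [1,0,0,-0.025,0,0,0]
    - [1,0,0,-0.036,0,0,0]
    - [1,0,0,-0.048,0,0,0]
    - [1,0,0,-0.06,0,0,0]
    - [1,0,0,-0.07,0,0,0]
    - [1,0,0,-0.08,0,0,0]
    - [1,0,0,-0.085,0,0,0]
    - [1,0,0,-0.085,0,0,0]

```text
time_s: 10.8
tcp_pos: [0.4846, -0.2629, 0.3493]
ee_rot: [[0.94, -0.34, 0.003], [-0.34, -0.94, -0.001], [0.003, -0.0, -1.0]]
wrist_force: [-0.4, -0.5, -1.7]
gripper_width: 0.612
```

```bash
python3 -c "
from h import *
plan([.53,.0,.335])
c=cap('wrist','w8.png');c=cap('scene','s8.png')['frame'][110:210,90:230];cv2.imwrite('pics/s8c.png',cv2.cvtColor(cv2.resize(c,None,fx=5,fy=5),4))"
```

```text
t 10.8 tcp [ 0.4846 -0.2629  0.3493] yaw -19.87 j [-11.6  11.1   3.1   0.  -81.8  81.7] F [-0.4 -0.5 -1.7] M [-0.    0.03 -0.05] w 0.612
shift [-0.0467 -0.2627  0.0142] rot [-0.     -0.0031  0.    ] dist 0.267
```

View pics/s8c.png

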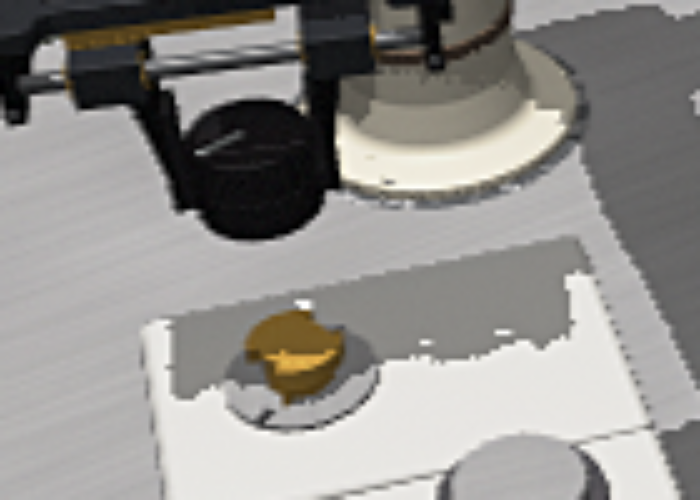

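Request:
jog_arm:
  moves:
    - [1,-0.003,-0.015,0,0,0,0]
    - [1,-0.008,-0.04,0,0,0,0]
    - [1,-0.013,-0.07,0.002,0,0,-0.02]
    - [1,-0.018,-0.1,0.004,0,0,-0.05]
    - [1,-0.024,-0.13,0.006,0,0,-0.08]
    - [1,-0.029,-0.16,0.008,0,0,-0.11]
    - [1,-0.034,-0.19,0.01,0,0,-0.14]
    - [1,-0.039,-0.22,0.012,0,0,-0.18]
    - [1,-0.043,-0.245,0.014,0,0,-0.22]
    - [1,-0.047,-0.263,0.014,0,0,-0.25]

```text
time_s: 11.73
tcp_pos: [0.5289, 0.0027, 0.332]
ee_rot: [[0.996, -0.093, -0.003], [-0.093, -0.996, -0.0], [-0.003, 0.0, -1.0]]
wrist_force: [-0.4, -0.8, -0.8]
gripper_width: 0.611
```

```bash
python3 -c "
from h import *
cap('scene','s9.png')
plan([.583,.24,.2],0)"
```

```text
t 11.78 tcp [0.5295 0.0046 0.332 ] yaw -5.2 j [ 18.    9.3  -1.6  -0.1 -79.2  66.8] F [-0.2  1.3 -1.4] M [ 0.1  -0.14  0.02] w 0.614
shift [ 0.0322 -0.2392  0.132 ] rot [-0.0008  0.0021 -0.0908] dist 0.275
```

Request:
jog_arm:
  moves:
    - [1,0.003,-0.015,0.008,0,0,-0.01]
    - [1,0.006,-0.04,0.02,0,0,-0.02]
    - [1,0.01,-0.07,0.036,0,0,-0.03]
    - [1,0.014,-0.1,0.052,0,0,-0.04]
    - [1,0.018,-0.13,0.07,0,0,-0.05]
    - [1,0.022,-0.16,0.088,0,0,-0.06]
    - [1,0.026,-0.19,0.106,0,0,-0.07]
    - [1,0.029,-0.215,0.12,0,0,-0.08]
    - [1,0.031,-0.232,0.128,0,0,-0.09]
    - [1,0.032,-0.239,0.132,0,0,-0.091]

```text
time_s: 12.62
tcp_pos: [0.5837, 0.237, 0.1986]
ee_rot: [[1.0, -0.004, -0.003], [-0.004, -1.0, -0.002], [-0.003, 0.002, -1.0]]
wrist_force: [0.4, 0.2, -0.8]
gripper_width: 0.613
```

```bash
python3 -c "
from h import *
cap('scene','s10.png');c=cap('top','t10.png');cap('wrist','w10.png')
plan([.583,.24,.06],0)
print(px(c,[.584,.241,.006]))"
```

```text
t 12.77 tcp [0.5842 0.235  0.2014] yaw -0.35 j [ 36.6  23.3  -0.6   0.  -66.1  53. ] F [-0.3  0.3 -0.5] M [-0.06  0.06 -0.04] w 0.613
shift [-0.0012 -0.0051  0.1414] rot [ 0.0007  0.0005 -0.006 ] dist 0.142
(np.float64(169.28009942964854), np.float64(179.74407911634265))
```

View pics/s10.png

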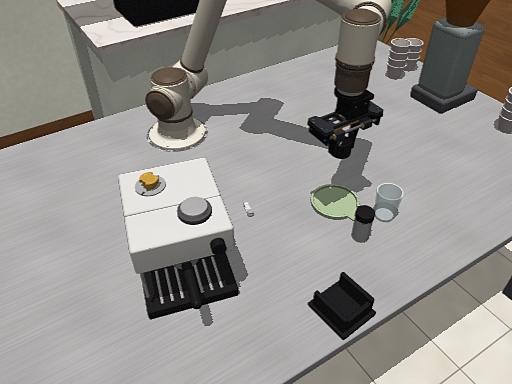

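View pics/w10.png

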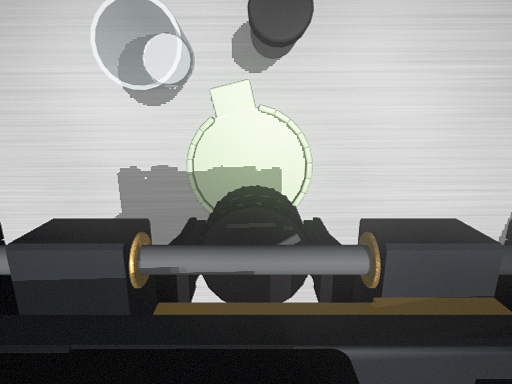

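View pics/t10.png

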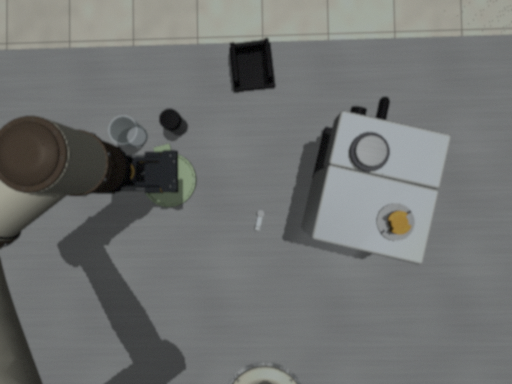

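```bash
python3 -c "
from h import *
c=load('w10')
print(onz(c,249.5,166.5,.013),onz(c,187,166.5,.013),onz(c,312,166.5,.013))
print('glass base',onz(c,167,58,.0),'top L/R/near',onz(c,91,40,.09),onz(c,182,40,.09),onz(c,138,88,.09),'shaker',onz(c,281,48,.085))
plan([.584,.241,.06],0)"
```

```text
[0.5872697  0.24061233 0.013     ] [0.58769051 0.31099685 0.013     ] [0.58684853 0.17016613 0.013     ]
glass base [0.7033705  0.32810885 0.        ] top L/R/near [0.70437879 0.36437728 0.09      ] [0.70400583 0.29215959 0.09      ] [0.66788012 0.33073091 0.09      ] shaker [0.69855067 0.2129948  0.085     ]
t 12.77 tcp [0.5842 0.235  0.2014] yaw -0.35 j [ 36.6  23.3  -0.6   0.  -66.1  53. ] F [-0.3  0.3 -0.5] M [-0.06  0.06 -0.04] w 0.613
shift [-0.0002 -0.0061  0.1414] rot [ 0.0007  0.0005 -0.006 ] dist 0.142
```

Request:
jog_arm:
  moves:
    - [1,0.001,-0.003,0.01,0,0,-0.003]
    - [1,0.001,-0.006,0.025,0,0,-0.006]
    - [1,0.001,-0.006,0.045,0,0,-0.006]
    - [1,0.001,-0.006,0.065,0,0,-0.006]
    - [1,0.001,-0.006,0.085,0,0,-0.006]
    - [1,0.001,-0.006,0.103,0,0,-0.006]
    - [1,0.001,-0.006,0.12,0,0,-0.006]
    - [1,0.001,-0.006,0.132,0,0,-0.006]
    - [1,0.001,-0.006,0.141,0,0,-0.006]
    - [1,0.001,-0.006,0.141,0,0,-0.006]

```text
time_s: 13.6
tcp_pos: [0.5844, 0.2402, 0.059]
ee_rot: [[1.0, -0.001, -0.003], [-0.001, -1.0, -0.001], [-0.003, 0.001, -1.0]]
wrist_force: [-0.8, 0.1, -1.1]
gripper_width: 0.614
```

```bash
python3 -c "
from h import *
c=cap('wrist','w11.png');c=cap('scene','s11.png')['frame'][130:250,280:420];cv2.imwrite('pics/s11c.png',cv2.cvtColor(cv2.resize(c,None,fx=5,fy=5),4))
plan([.585,.241,.022],0)"
```

```text
t 13.7 tcp [0.5858 0.2413 0.0612] yaw -0.0 j [ 37.   31.3  -9.5   0.  -49.1  53. ] F [-0.1  0.3 -0.4] M [ 0.01 -0.01  0.05] w 0.615
shift [-0.0008  0.0003  0.0392] rot [-0.0004 -0.0011 -0.    ] dist 0.039
```

View pics/s11c.png

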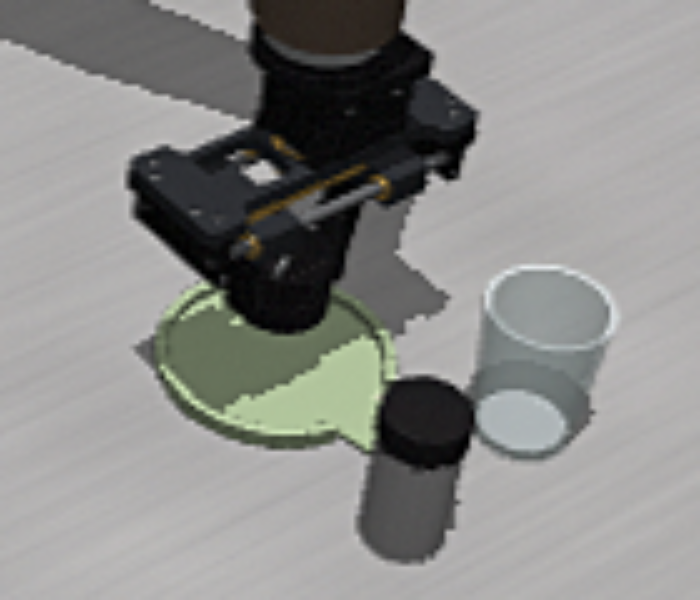

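View pics/w11.png

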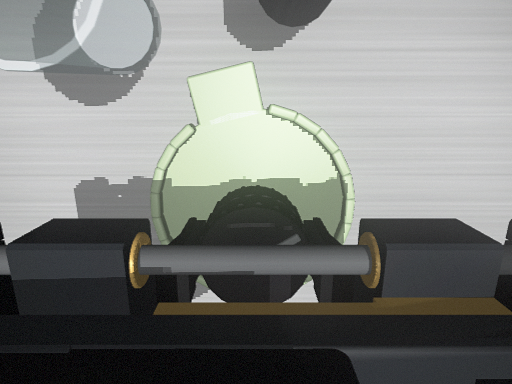

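Centred on the dish, which spans wrist columns 152–354 with the cap at 255. I'll lower it near the floor at about 0.022 m, then creep down in small steps watching the force.

Request:
jog_arm:
  moves:
    - [1,0,0,0.005,0,0,0]
    - [1,0,0,0.011,0,0,0]
    - [1,0,0,0.018,0,0,0]
    - [1,0,0,0.025,0,0,0]
    - [1,0,0,0.031,0,0,0]
    - [1,0,0,0.036,0,0,0]
    - [1,0,0,0.039,0,0,0]
    - [1,0,0,0.041,0,0,0]
    - [1,0,0,0.042,0,0,0]
    - [1,0,0,0.042,0,0,0]

```text
time_s: 14.53
tcp_pos: [0.5852, 0.2414, 0.0184]
ee_rot: [[1.0, 0.0, -0.0], [0.0, -1.0, -0.0], [-0.0, 0.0, -1.0]]
wrist_force: [0.1, -0.6, -0.9]
gripper_width: 0.609
```

```bash
python3 -c "
from h import *
plan([.585,.241,.0155],0)"
```

```text
t 14.53 tcp [0.5852 0.2414 0.0184] yaw 0.01 j [ 37.   34.3 -11.5   0.  -44.2  53. ] F [ 0.1 -0.6 -0.9] M [0.   0.03 0.01] w 0.609
shift [-0.0002  0.0004  0.0029] rot [0.0001 0.0001 0.0002] dist 0.003
```

Request:
jog_arm:
  moves:
    - [1,0,0,0.0003,0,0,0]
    - [1,0,0,0.0006,0,0,0]
    - [1,0,0,0.0009,0,0,0]
    - [1,0,0,0.0012,0,0,0]
    - [1,0,0,0.0015,0,0,0]
    - [1,0,0,0.0018,0,0,0]
    - [1,0,0,0.0021,0,0,0]
    - [1,0,0,0.0023,0,0,0]
    - [1,0,0,0.0025,0,0,0]
    - [1,0,0,0.0025,0,0,0]

```text
time_s: 15.37
tcp_pos: [0.5852, 0.2414, 0.016]
ee_rot: [[1.0, 0.0, -0.0], [0.0, -1.0, -0.0], [-0.0, 0.0, -1.0]]
wrist_force: [-0.6, 0.3, -0.9]
gripper_width: 0.614
```

```bash
python3 -c "
from h import *
plan([.585,.241,.0155],0)"
```

```text
t 15.37 tcp [0.5852 0.2414 0.016 ] yaw 0.01 j [ 37.   34.5 -11.6   0.  -43.9  53. ] F [-0.6  0.3 -0.9] M [-0.01  0.02 -0.04] w 0.614
shift [-0.0002  0.0004  0.0005] rot [0.0001 0.0001 0.0002] dist 0.001
```

No contact yet, so another 1.2 mm.

Request:
jog_arm:
  moves:
    - [1,0,0,0.0002,0,0,0]
    - [1,0,0,0.0003,0,0,0]
    - [1,0,0,0.0005,0,0,0]
    - [1,0,0,0.0006,0,0,0]
    - [1,0,0,0.0008,0,0,0]
    - [1,0,0,0.0009,0,0,0]
    - [1,0,0,0.001,0,0,0]
    - [1,0,0,0.0011,0,0,0]
    - [1,0,0,0.0012,0,0,0]
    - [1,0,0,0.0012,0,0,0]

```text
time_s: 16.2
tcp_pos: [0.5852, 0.2414, 0.0155]
ee_rot: [[1.0, 0.0, 0.0], [0.0, -1.0, -0.0], [0.0, 0.0, -1.0]]
wrist_force: [-2.7, -0.3, 4.9]
gripper_width: 0.609
```

```bash
python3 -c "
from h import *
plan([.585,.241,.0155],0)"
```

```text
t 16.2 tcp [0.5852 0.2414 0.0155] yaw 0.02 j [ 37.   34.5 -11.6   0.  -43.9  53. ] F [-2.7 -0.3  4.9] M [-0.18  0.71 -0.04] w 0.609
shift [-0.0002  0.0004  0.    ] rot [ 0.     -0.0002  0.0004] dist 0.0
```

Contact: Fz went from -1 to +5 N at the expected height. I'll relax slightly and then open part way.

Request:
jog_arm:
  moves:
    - [1,0,0,-0.0002,0,0,0]
    - [1,0,0,-0.0004,0,0,0]
    - [1,0,0,-0.0005,0,0,0]
    - [0.0,0,0,-0.0005,0,0,0]
    - [-0.3,0,0,-0.0005,0,0,0]
    - [-0.4,0,0,-0.0005,0,0,0]
    - [-0.5,0,0,-0.0005,0,0,0]
    - [-0.6,0,0,-0.0005,0,0,0]
    - [-0.6,0,0,-0.0005,0,0,0]
    - [-0.6,0,0,-0.0005,0,0,0]

```text
time_s: 17.03
tcp_pos: [0.5852, 0.2414, 0.0151]
ee_rot: [[1.0, 0.0, -0.0], [0.0, -1.0, -0.0], [-0.0, 0.0, -1.0]]
wrist_force: [-0.2, 0.2, 0.0]
gripper_width: 0.791
```

```bash
python3 -c "
from h import *
plan([.585,.241,.0155],0)
cap('wrist','w12.png');c=cap('scene','s12.png')['frame'][130:250,280:420];cv2.imwrite('pics/s12c.png',cv2.cvtColor(cv2.resize(c,None,fx=5,fy=5),4))"
```

```text
t 17.03 tcp [0.5852 0.2414 0.0151] yaw 0.01 j [ 37.   34.6 -11.6   0.  -43.8  53. ] F [-0.2  0.2  0. ] M [-0.01 -0.05  0.01] w 0.791
shift [-0.0002  0.0004 -0.0004] rot [0.0001 0.0001 0.0002] dist 0.001
```

View pics/w12.png

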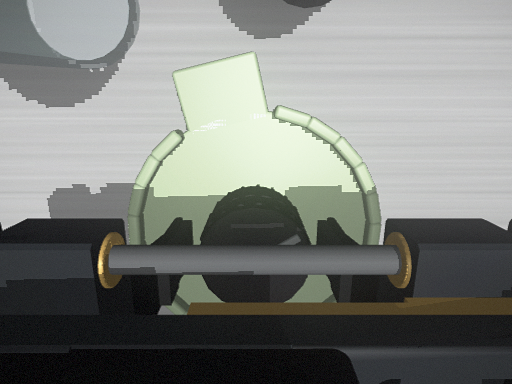

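View pics/s12c.png

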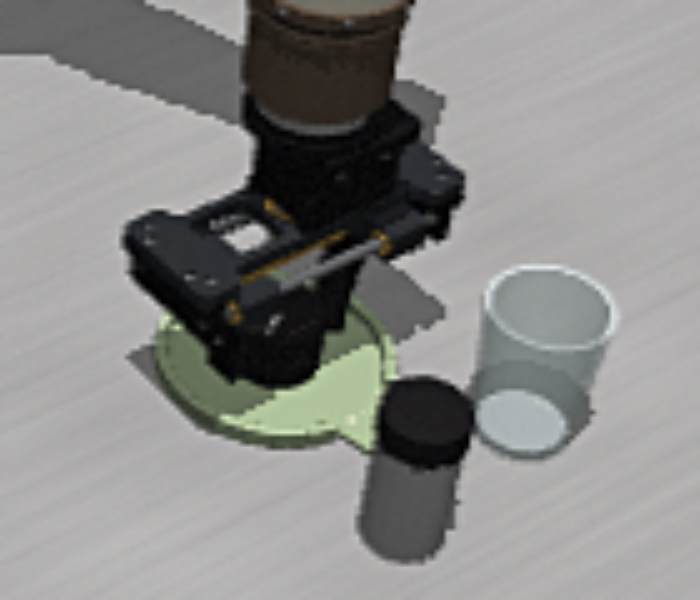

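The cap is released and clear of both fingers: it spans wrist columns 203–305, the fingers are at 192 and 317, and the force is 0. I'll retreat straight up.

Request:
jog_arm:
  moves:
    - [-0.6,0,0,-0.004,0,0,0]
    - [-0.6,0,0,-0.01,0,0,0]
    - [-0.6,0,0,-0.018,0,0,0]
    - [-0.6,0,0,-0.03,0,0,0]
    - [-0.6,0,0,-0.045,0,0,0]
    - [-0.6,0,0,-0.065,0,0,0]
    - [-0.6,0,0,-0.09,0,0,0]
    - [-0.6,0,0,-0.115,0,0,0]
    - [-0.6,0,0,-0.14,0,0,0]
    - [-0.6,0,0,-0.15,0,0,0]

```text
time_s: 17.97
tcp_pos: [0.5872, 0.2423, 0.1711]
ee_rot: [[1.0, 0.001, 0.008], [0.001, -1.0, 0.004], [0.008, -0.004, -1.0]]
wrist_force: [0.2, -0.1, 1.5]
gripper_width: 0.803
```

Request:
jog_arm:
  moves:
    - [-0.6,-0.01,0,-0.02,0,0,0]
    - [-0.6,-0.03,0,-0.04,0,0,0]
    - [-0.6,-0.05,0,-0.06,0,0,0]
    - [-0.6,-0.07,0,-0.08,0,0,0]
    - [-0.6,-0.09,0,-0.1,0,0,0]
    - [-0.6,-0.11,0,-0.11,0,0,0]
    - [-0.6,-0.12,0,-0.12,0,0,0]
    - [-0.6,-0.12,0,-0.12,0,0,0]
    - [-0.6,-0.12,0,-0.12,0,0,0]
    - [-0.6,-0.12,0,-0.12,0,0,0]

```text
time_s: 18.8
tcp_pos: [0.4654, 0.2413, 0.2844]
ee_rot: [[1.0, -0.0, -0.001], [-0.0, -1.0, -0.001], [-0.001, 0.001, -1.0]]
wrist_force: [0.3, 0.2, -0.5]
gripper_width: 0.801
```

```bash
python3 -c "
from h import *
plan([.585,.241,.0155],0)
c=cap('wrist','w13.png');t=cap('top','t13.png');s=cap('scene','s13.png')
S=cv2.resize(s['frame'][140:240,290:410],None,fx=5,fy=5)
cv2.imwrite('pics/s13c.png',cv2.cvtColor(S,4))
for n in 'st':
  a=load(n+'13')['frame'].astype(int); b=load({'s':'scene0','t':'top0'}[n])['frame'].astype(int)
  r=(slice(195,225),slice(175,215)) if n=='s' else (slice(130,175),slice(345,395))
  print('button diff',abs(a-b)[r].mean())
"
```

```text
t 18.8 tcp [0.4654 0.2413 0.2844] yaw -0.0 j [ 45.1   9.9  -7.5  -0.  -72.7  44.9] F [ 0.3  0.2 -0.5] M [-0.02 -0.01  0.01] w 0.801
shift [1.200e-01 1.000e-04 2.688e-01] rot [ 0.0009  0.0013 -0.0001] dist 0.294
button diff 4.486666666666666
button diff 6.84562962962963
```

View pics/s13c.png

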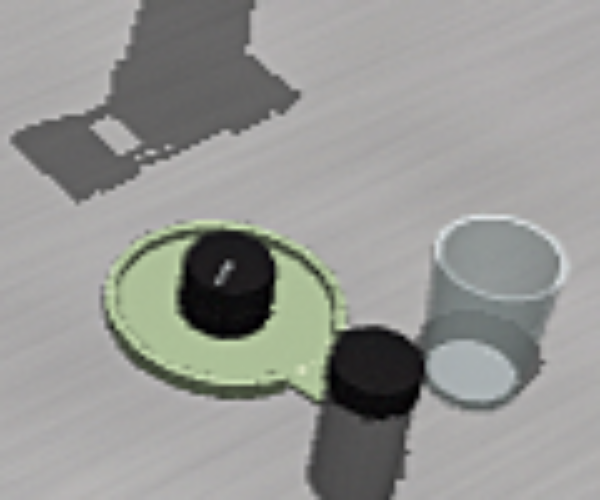

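View pics/w13.png

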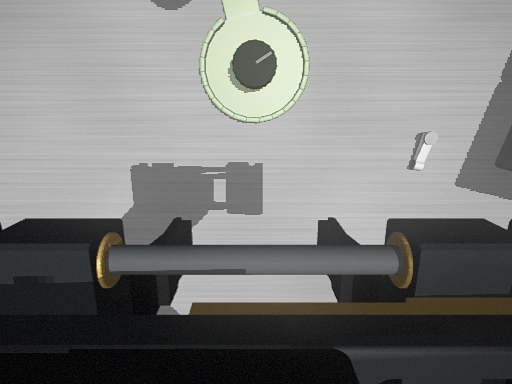

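View pics/t13.png

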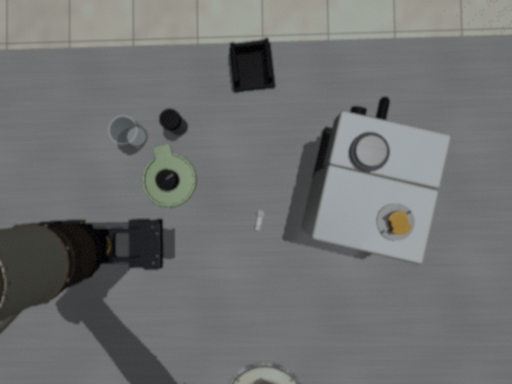

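```bash
python3 -c "
from station import *
print(finish_job())"
```

```text
the job is handed in; nothing more can be done
None
```

The filler cap is off the machine and stands upright on the spoon rest. I handed the job in at about 19 s of the 48 s allowed.

- **Unscrewing:** I turned the cap anticlockwise in two grips of about 60° each, letting go and regripping in between, for about 121° in total. The ridge moved with the gripper both times, so the cap did not slip.
- **Lifting:** A 12 mm test lift met no resistance, so I raised it clear of the neck.
- **Setting down:** I carried it to the dish and lowered it in small steps. It touched the dish floor at the expected height with about 5 N, and I eased off before opening the fingers.

In the last pictures the cap is flat near the middle of the dish at top-view pixel (167,180). The dish, tumbler and shaker are in their original places, and the gripper is well clear of everything with no force beyond sensor noise. The arm never went over or near the button while low, and the button looks the same as at the start. A frame difference there gave 4.5 to 6.8 grey levels, which I took as noise; I did not measure its height.

The camera views disagreed by up to 6 mm on the cap and dish positions. I used averages, and the grip clearance and the dish's width covered the difference.

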